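# Take the L-shaped spreader out of its covered bin

### The arm

A 7-joint arm with a two-finger parallel gripper is mounted at the origin on a cart in front of the work surface, level with it; the furniture and walls round the work are solid. World frame = base frame: x ahead of the robot, y to its left, z up, the work surface at z = 0. Lengths are in m, angles in rad, forces in N, time in s.
With the tool pointing down it reaches from about 0.425 to 0.925 m from the base axis. Payload 6.8 kg.
Tool frame: the origin (TCP) lies between the finger pads; the fingertips stand 11 mm ahead of it and the grasp point (between the pads) lies 8 mm behind it (r.tip_extent is the z of the fingertips in the tool frame, in m); z points along the fingers, y is the line along which they close (so a half turn about z gives the same grasp; the last joint's range is limited). The gripper opens to 88 mm and grips with 3 to 60 N. Pads are 20 mm wide; open, the fingers measure 115 mm over their backs; the gripper's body (75 mm by 178 mm) begins 61 mm behind the grasp point.
Start: joints at [-1.276, 0.477, 0.022, 1.555, -0.011, 1.109, -0.083], TCP at [0.265, 0.621, 0.234] pointing down, gripper open.
Joint ranges: [-2.96, 2.96], [-0.34, 2.1], [-1.41, 1.46], [0.24, 2.44], [-1.37, 4.51], [0.17, 1.92], [-2.96, 2.96]. Speed limits (rad/s): [2.39, 2.39, 3.14, 3.14, 3.14, 3.14, 3.14].

### API

Orientations are given as a unit quaternion [x, y, z, w].
In Python, from plant import r, read_camera, camera_model gives the robot as it stands.
- The arm moves only by the tool servo_tool, never from a script. Its argument "series" is a list of rows, each an object with "xyz": the shift along the tool's x, y, z in m, a list of three; "rotation": the turn, a rotation vector about the tool's x, y, z in rad, a list of three; "hand": the finger opening in m, from 0 to 0.0878. A call has 1 to 8 rows; each row shifts and turns the commanded pose from where the row before left it, along the tool's axes as they then stand; what a row does not reach is not made up. A row lasts 1/10 s, in which the tool goes at most 50 mm and 8.59 degrees, less where a joint would pass 70% of its speed; a pose out of reach is approached as far as the arm can. A call with a gripper value outside its range is refused whole. The fingers move at their own pace and stop on an object; "grip_force" is the grip in N (left out, the last holds). Time passes only in rows, so rows that do not move let the fingers close. It gives the time, the measured TCP pose, the force, the opening and the grip force at its end, in the units of the state.
- r.sense(): the state, without advancing time (a new reading comes with each control period).
- read_camera(name): name is "side" or "top"; returns the picture (480x640x3 uint8, red, green, blue); there is no depth.
- camera_model(name): a dict with "fx", "fy", "cx", "cy" (pixels), "rvec" (rotation vector, rad) and "tvec" (3), from world to camera coordinates, as OpenCV has them. Camera axes: x right, y down, z forward; pixel columns grow to the right and rows downward; lengths in m; the calibration is good to about 2 mm. A picture is of the moment at which its call begins. camera_model takes no time and is no camera call.
- r.sign_off(): hands the job in; it is judged then, once.
The state is a dict: "t": time; "joint_positions": joint angles; "joint_vel": joint speeds; "joint_efforts": joint torques, N m; "eef_pos": TCP position; "tool_rot": TCP orientation; "ft_force": force on the tool from outside, world axes, zero at the start; "torque": the same for the moment, N m; "finger_gap": finger opening in m; "grasp_force": force on a finger pad.
Only numpy, scipy, OpenCV 4.12 (cv2) and the standard library are available. Lean on these libraries where they do the work, as an engineer would, in place of code of your own. Each camera call takes 0.05 s, during which the arm holds its last target. There are 200 camera calls.

### The job

The L-shaped plate spreader lies in the covered steel bin with its handle sticking out through the narrow slot. Bring it out through the slot, tilting it sideways so that the bent leg threads through, and set it down (do not drop it) flat on the floor of the shallow steel tray, all of it inside the rim. Do not knock the beaker or the flask.

Things in the scene. Friction and masses are not known exactly. Their poses are not given: they have to be found in the camera images.
- bin: Covered stainless bin, 120 mm deep (x), 130 mm wide (y), 50 mm high, fixed to the bench, on 14 mm feet; its clear cover does not open. Origin: centre of the underside, on the bench; front wall towards its -x. Walls 4 mm: front wall's outer face at x = -60, inner face at x = -56 mm. Inside, the floor is at z = 20 mm, the cover's underside at z = 44 mm.
- bin_slot (a point): The one slot, vertical, in the middle of the bin's front wall: 30 mm wide (bin y = -15 to +15 mm), from floor to cover (z = 20 to 44 mm). This point: middle of its lower edge on the wall's outer face (bin frame -60, 0, 20 mm).
- spreader: Loose L of 8 mm round steel rod, lying flat, about 0.09 kg. Origin: on the underside, below the bend (rod axis 4 mm above). The shaft runs from the bend along its -x, 160 mm to the handle's end; the leg runs from the bend along its +y. At the start bend and leg lie on the bin's floor, bend 75 to 90 mm behind the outer front face, and the shaft leaves by the slot towards the bin's -x.
- spreader_grip (a point): Centre of the flat-sided grey handle (spreader frame -125, 0, 6 mm): 14 mm wide (y), 12 mm high (z = 0 to 12 mm), from x = -90 to -160 mm. At the start it is outside the bin, its underside 20 mm above the bench.
- spreader_end (a point): Free end of the handle (spreader frame -160, 0, 6 mm).
- spreader_leg_tip (a point): Tip of the bent leg (spreader frame 0, 49, 4 mm). The leg is too long to go straight through the slot: draw the bend up to the wall, swing the handle towards the bin's +y side (clockwise from above) by about 50 degrees as the bend passes the slot, then draw the leg out along its own line.
- tray: Loose shallow rectangular steel tray, 130 mm (x) by 210 mm (y), 14 mm high, walls and floor 3 mm (inside 124 by 204 mm, floor at z = 3 mm), 0.6 kg. Origin: centre of the underside.
- beaker: Clear beaker, 75 mm across, 95 mm high, loose; must not be knocked. Origin: centre of the underside.
- flask: Conical flask with stopper, 84 mm across, 153 mm high, loose; must not be knocked. Origin: centre of the underside.

How it is judged:
By the outcome, as a careful person would: the job done as asked, in the order asked, and still so for the second after the job is handed in, with the robot touching nothing.
It also fails if it takes over 48 s, if anything falls off the work surface, if the arm or the gripper's body presses on something with over 40 N, if the wrist force passes 120 N, or if a joint passes its speed limit or range.

## Working session

There is one attempt and no reset: what is moved stays moved. The work goes in short steps, Python scripts to look and compute and a tool call to move; the robot and the scene stay as the last step left them, time stands still between calls to the robot, and variables do not carry over. Pictures are saved under pics/ and viewed, at most 12 in all, crops included, and the job is handed in when it is done.

Besides the shell and the picture viewer there is one more tool, called as name([rows], argument=value, ...), one row to a line, values as JSON. servo_tool: Moves the arm, as the interface text tells. Its arguments: {"type":"object","properties":{"series":{"type":"array"},"grip_force":{"type":"number"}},"required":["series"]}

```bash
mkdir -p pics; ls; python3 - <<'E'
from plant import r, read_camera, camera_model
import cv2
for n in("top","side"):
    cv2.imwrite(f"pics/{n}0.png",read_camera(n)[:,:,::-1]); print(camera_model(n))
s=r.sense(); print(s['t'],s['eef_pos'],s['tool_rot'],r.tip_extent)
E
```

```text
pics
{'fx': 524.8609641262148, 'fy': 524.8609641262148, 'cx': 313.7970198818052, 'cy': 234.92669782092057, 'rvec': array([ 2.09255699, -2.15342481,  0.20162348]), 'tvec': array([-0.04712609,  0.58074303,  1.23523858])}
{'fx': 535.5054458007669, 'fy': 535.5054458007669, 'cx': 318.799588283863, 'cy': 237.7131735479677, 'rvec': array([ 2.58486081, -0.78311402,  0.19881016]), 'tvec': array([-0.51231267,  0.27631791,  0.96419315])}
0.1 [0.26441115 0.62050012 0.23281766] [ 2.00031725e-01  9.79789088e-01 -8.01692125e-04 -9.69183185e-05] 0.011
```

View pics/top0.png

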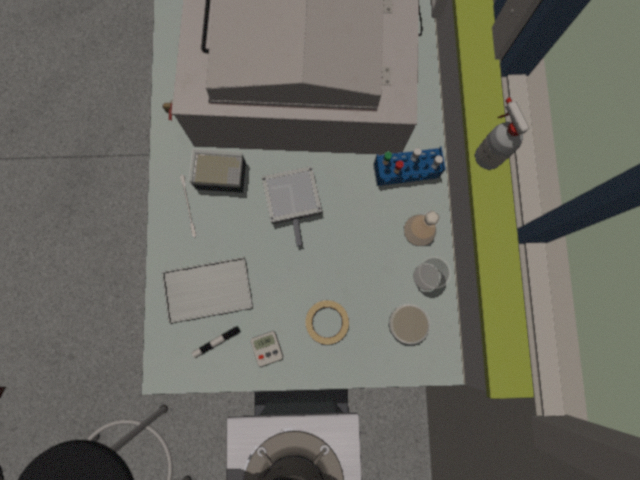

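View pics/side0.png

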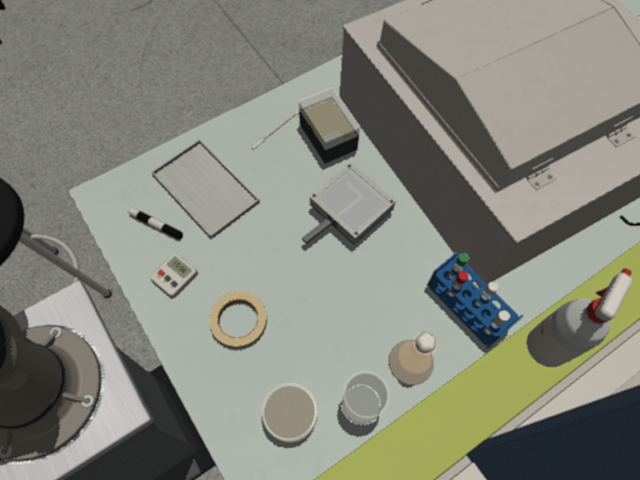

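The top view shows the bin at about (292,195) with its handle running down to (298,246). The tray is at (208,290), the flask at (421,229) and the beaker at (431,277), both well to the right. In the side view the bin is at (352,203), the handle end at (306,243) and the tray at (206,188). I'll zoom in on the bin and tray.

```bash
cat > h.py <<'E'
import numpy as np, cv2
from plant import r, read_camera, camera_model
def cam(n):
    m=camera_model(n);R=cv2.Rodrigues(m['rvec'])[0];K=np.array([[m['fx'],0,m['cx']],[0,m['fy'],m['cy']],[0,0,1.]])
    return K,R,m['tvec']
def ray(n,p):
    K,R,t=cam(n);d=R.T@np.linalg.inv(K)@[p[0],p[1],1];return -R.T@t,d/np.linalg.norm(d)
def onz(n,p,z):
    o,d=ray(n,p);return o+d*(z-o[2])/d[2]
def tri(pt,ps):
    (a,u),(b,v)=ray('top',pt),ray('side',ps)
    s=np.linalg.lstsq(np.c_[u,-v],b-a,rcond=None)[0];P,Q=a+s[0]*u,b+s[1]*v
    return (P+Q)/2,np.linalg.norm(P-Q)
def proj(n,X):
    K,R,t=cam(n);p=K@(R@np.asarray(X)+t);return p[:2]/p[2]
def crop(img,x0,y0,w,h,k):
    return cv2.resize(img[y0:y0+h,x0:x0+w],None,fx=k,fy=k,interpolation=cv2.INTER_CUBIC)
E
python3 - <<'E'
import cv2,numpy as np
from h import crop
t=cv2.imread('pics/top0.png');s=cv2.imread('pics/side0.png')
a=crop(t,255,160,75,95,5);b=crop(s,295,155,105,95,4)
b=cv2.resize(b,(420,475)) if 0 else cv2.copyMakeBorder(b,0,a.shape[0]-b.shape[0],0,0,cv2.BORDER_CONSTANT)
cv2.imwrite('pics/c1.png',cv2.convertScaleAbs(np.hstack([a,b]),alpha=1.4))
a=crop(t,155,250,105,80,3.7);b=crop(s,145,135,120,105,3.3)
h=max(a.shape[0],b.shape[0]);p=lambda i:cv2.copyMakeBorder(i,0,h-i.shape[0],0,0,cv2.BORDER_CONSTANT)
cv2.imwrite('pics/c2.png',cv2.convertScaleAbs(np.hstack([p(a),p(b)]),alpha=1.4)); print(a.shape,b.shape)
E
```

```text
(296, 388, 3) (346, 396, 3)
```

View pics/c1.png

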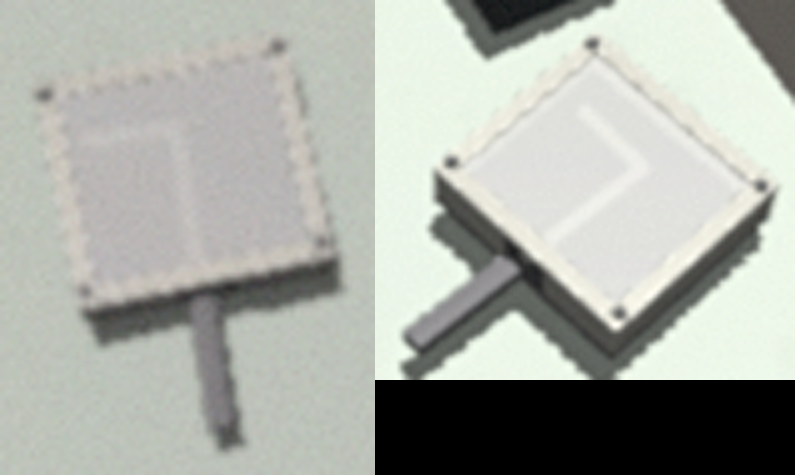

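View pics/c2.png

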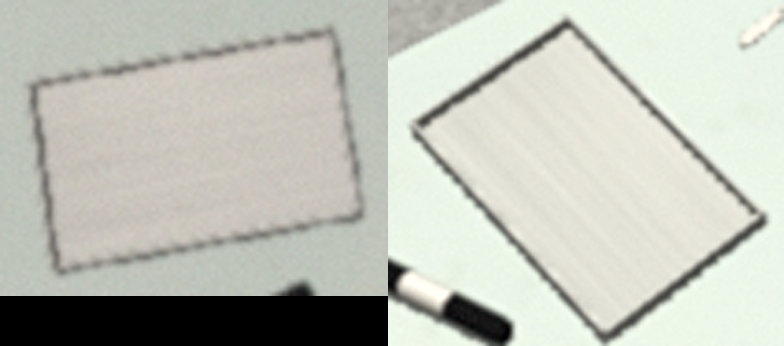

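Crop 1 shows the four lid screws, the white L seen through the cover (bend at (182,130), tip at (83,140) in the top crop) and the handle ending at (228,430) in the top crop and (412,337) in the side crop. Crop 2 shows the four tray corners in both views. I'll triangulate these now.

```bash
python3 - <<'E'
import numpy as np
from h import *
T=lambda u,v:((u+.5)/5-.5+255,(v+.5)/5-.5+160)
S=lambda u,v:((u-375+.5)/4-.5+295,(v+.5)/4-.5+155)
pts=dict(fl=((86,291),(452,162)),fr=((321,242),(619,313)),bl=((43,95),(593,44)),br=((278,46),(761,186)),
 bend=((182,130),(648,166)),tip=((83,140),(582,108)),shaft=((198,255),(550,238)),hend=((226,428),(411,335)),hstart=((205,300),(508,257)))
np.set_printoptions(precision=4,suppress=True)
D={}
for k,(a,b) in pts.items():
    P,e=tri(T(*a),S(*b));D[k]=P;print(k,P,round(e,4))
c=sum(D[k] for k in('fl','fr','bl','br'))/4;ax=(D['bl']+D['br']-D['fl']-D['fr'])
print('bin c',c,'yaw',np.degrees(np.arctan2(ax[1],ax[0])))
for k in('bend','tip','shaft'): print(k,'z24 top',onz('top',T(*pts[k][0]),.024),'side',onz('side',S(*pts[k][1]),.024))
for k in('hend','hstart'): print(k,'z32 top',onz('top',T(*pts[k][0]),.032),'side',onz('side',S(*pts[k][1]),.032))
T2=lambda u,v:((u+.5)/3.7-.5+155,(v+.5)/3.7-.5+250)
S2=lambda u,v:((u-388+.5)/3.3-.5+145,(v+.5)/3.3-.5+135)
tr=[((34,85),(568,21)),((333,30),(764,219)),((361,216),(604,339)),((59,270),(414,127))]
Q=[]
for a,b in tr:
    P,e=tri(T2(*a),S2(*b));Q.append(P);print('tray',P,round(e,4),onz('top',T2(*a),.014),onz('side',S2(*b),.014))
Q=np.array(Q);print('c',Q.mean(0),[np.linalg.norm(Q[i]-Q[i-1]) for i in range(4)])
d=Q[0]-Q[1]+Q[3]-Q[2];print('tray y-axis dir',np.degrees(np.arctan2(d[1],d[0])))
print('flask',onz('top',(420,232),0),'beaker',onz('top',(432,277),.0))
E
```

```text
fl [0.6281 0.0388 0.0503] 0.0038
fr [ 0.6494 -0.0786  0.0504] 0.003
bl [0.7308 0.0592 0.0478] 0.0041
br [ 0.7514 -0.06    0.0512] 0.0029
bend [ 0.7162 -0.0104  0.0328] 0.0068
tip [0.7131 0.0412 0.0243] 0.0034
shaft [ 0.6504 -0.0169  0.0313] 0.0057
hend [ 0.5586 -0.0289  0.0429] 0.0042
hstart [ 0.623  -0.02    0.0446] 0.0035
bin c [ 0.6899 -0.0102  0.0499] yaw 10.78125758695597
bend z24 top [ 0.7154 -0.0091  0.024 ] side [ 0.7233 -0.0073  0.024 ]
tip z24 top [0.7115 0.0417 0.024 ] side [0.715  0.0411 0.024 ]
shaft z24 top [ 0.6493 -0.0159  0.024 ] side [ 0.6558 -0.0142  0.024 ]
hend z32 top [ 0.5584 -0.0282  0.032 ] side [ 0.5635 -0.0246  0.032 ]
hstart z32 top [ 0.6241 -0.0192  0.032 ] side [ 0.6289 -0.0149  0.032 ]
tray [0.504  0.3138 0.0142] 0.0046 [0.5017 0.3142 0.014 ] [0.5064 0.3138 0.014 ]
tray [0.5364 0.1122 0.0078] 0.004 [0.5335 0.1117 0.014 ] [0.537  0.1086 0.014 ]
tray [0.4098 0.0943 0.0057] 0.0038 [0.4075 0.0935 0.014 ] [0.4109 0.0898 0.014 ]
tray [0.3799 0.2943 0.0139] 0.0047 [0.3776 0.2945 0.014 ] [0.3823 0.2941 0.014 ]
c [0.4576 0.2037 0.0104] [np.float64(0.1255736633988408), np.float64(0.20429677133217897), np.float64(0.1278861223796958), np.float64(0.20241918246583324)]
tray y-axis dir 98.81865257019633
flask [ 0.5894 -0.3366  0.    ] beaker [ 0.4729 -0.3592  0.    ]
```

```bash
cat > plan.py <<'E'
import numpy as np
from scipy.sparse import coo_matrix
from scipy.sparse.csgraph import dijkstra
X=np.arange(30,-112,-2.);Y=np.arange(-14,15,1.);A=np.arange(5,-76,-2.5)
bx,by,th=np.meshgrid(X,Y,A,indexing='ij');t=np.radians(th)
s=np.linspace(0,1,61);cl=np.full(bx.shape,1e3)
def upd(px,py):
    global cl
    for sg in(1,-1):
        dx=np.maximum(np.maximum(-60-px,px+56),0);dy=np.maximum(15-sg*py,0)
        cl=np.minimum(cl,np.hypot(dx,dy)-4)
    ins=px>-56
    cl=np.minimum(cl,np.where(ins,57-np.abs(py),1e3))
for k in s:
    upd(bx-90*k*np.cos(t),by-90*k*np.sin(t)); upd(bx-45*k*np.sin(t),by+45*k*np.cos(t))
    upd(bx-49*np.sin(t)+4*np.sin(t),by+45*np.cos(t))
ok=cl>1;idx=np.arange(cl.size).reshape(cl.shape);w=1/np.clip(cl,.5,12)**2
I,J,W=[],[],[]
for dx in(0,1):
  for dy in(-1,0,1):
    for da in(-1,0,1):
      if (dx,dy,da)==(0,0,0):continue
      src=tuple(slice(max(0,-d),n-max(0,d)) for d,n in zip((dx,dy,da),cl.shape)); dst=tuple(slice(max(0,d),n-max(0,-d)) for d,n in zip((dx,dy,da),cl.shape))
      m=ok[src]&ok[dst];I.append(idx[src][m]);J.append(idx[dst][m])
      W.append((w[src]+w[dst])[m]*(2*abs(dx)+abs(dy)+2*abs(da)))
G=coo_matrix((np.concatenate(W),(np.concatenate(I),np.concatenate(J))),shape=(cl.size,)*2).tocsr()
f=lambda a,b,c:idx[np.argmin(abs(X-a)),np.argmin(abs(Y-b)),np.argmin(abs(A-c))]
s0=f(30,-4,-5);D,P=dijkstra(G,indices=s0,return_predecessors=True)
e=idx[-1].ravel()[np.argmin(D[idx[-1].ravel()])]
path=[e]
while path[-1]!=s0: path.append(P[path[-1]])
path=np.array(path[::-1]);Z=np.c_[bx.ravel()[path],by.ravel()[path],th.ravel()[path],cl.ravel()[path]]
np.save('path.npy',Z);print(Z[::2].round(1))
E
python3 plan.py
cat >> h.py <<'E'
def rows(tgts,start=None):
    """tgts: (x,y,z,yaw of tool y in deg); tool down. prints rows"""
    if start is None:
        s=r.sense();from scipy.spatial.transform import Rotation as Ro
        e=Ro.from_quat(s['tool_rot']).as_matrix()[:,1];start=(*s['eef_pos'],np.degrees(np.arctan2(e[1],e[0])));print(np.round(start,4))
    c=np.array(start,float)
    for g in tgts:
        g=np.array(g,float);d=g-c;a=np.radians(c[3]);ey=[np.cos(a),np.sin(a)];ex=[-np.sin(a),np.cos(a)] 
        print([round(float(v),4) for v in(d[:2]@ex,d[:2]@ey,-d[2])],'rz',round(float(-np.radians(d[3])),3));c=g
def lin(a,b,n): return [np.array(a)+(np.array(b)-np.array(a))*i/n for i in range(1,n+1)]
E
python3 - <<'E'
from h import *
from scipy.spatial.transform import Rotation as Ro
s=r.sense();print(Ro.from_quat(s['tool_rot']).as_matrix().round(3))
p=(*s['eef_pos'],66.9)
rows([(*p[:3],96.5)])
rows([(.600,-.0215,.10,96.5)],(*p[:3],96.5))
E
```

```text
[[  30.    -4.    -5.     7.2]
 [  28.    -4.    -2.5   10.7]
 [  24.    -4.    -2.5   10.5]
 [  20.    -3.    -2.5   10.5]
 [  16.    -3.    -2.5   10.7]
 [  12.    -3.    -2.5   10.9]
 [   8.    -3.    -2.5   10.8]
 [   4.    -3.    -2.5   10.6]
 [   0.    -3.    -2.5   10.4]
 [  -4.    -2.    -2.5   10.5]
 [  -8.    -2.    -2.5   10.7]
 [ -12.    -2.    -2.5   10.9]
 [ -16.    -2.    -2.5   10.7]
 [ -20.    -2.    -2.5   10.6]
 [ -24.    -2.    -2.5   10.4]
 [ -28.    -2.    -2.5   10.2]
 [ -32.    -2.    -5.    10.5]
 [ -36.    -2.    -5.    10.7]
 [ -40.    -2.    -5.    10.3]
 [ -42.    -3.   -10.    10.3]
 [ -46.    -3.   -15.     9.8]
 [ -48.    -4.   -20.     9.1]
 [ -50.    -4.   -25.     8.5]
 [ -52.    -4.   -30.     7.7]
 [ -54.    -4.   -35.     7.2]
 [ -56.    -4.   -40.     7. ]
 [ -58.    -4.   -45.     7. ]
 [ -60.    -4.   -50.     7. ]
 [ -62.    -4.   -55.     7.2]
 [ -64.    -4.   -60.     7.7]
 [ -66.    -4.   -65.     8.5]
 [ -68.    -4.   -70.     9.1]
 [ -72.    -4.   -75.     9.7]
 [ -76.    -5.   -75.     9.8]
 [ -80.    -6.   -75.     9.9]
 [ -84.    -7.   -75.     9.9]
 [ -88.    -8.   -75.     9.9]
 [ -92.    -9.   -75.     9.9]
 [ -96.   -10.   -75.     9.8]
 [-100.   -11.   -75.    10.2]
 [-104.   -11.   -75.    10.4]
 [-108.   -11.   -75.    11.1]]
[[-0.92   0.392 -0.001]
 [ 0.392  0.92  -0.002]
 [-0.    -0.002 -1.   ]]
[ 0.2644  0.6205  0.2328 66.9224]
[0.0, 0.0, -0.0] rz -0.516
[-0.2608, -0.6759, 0.1328] rz -0.0
```

servo_tool([
  {"xyz": [0, 0, 0], "rotation": [0, 0, -0.129], "hand": 0.06},
  {"xyz": [0, 0, 0], "rotation": [0, 0, -0.129], "hand": 0.06},
  {"xyz": [0, 0, 0], "rotation": [0, 0, -0.129], "hand": 0.06},
  {"xyz": [0, 0, 0], "rotation": [0, 0, -0.129], "hand": 0.06},
  {"xyz": [-0.0163, -0.0422, 0.0], "rotation": [0, 0, 0], "hand": 0.06},
  {"xyz": [-0.0163, -0.0422, 0.0], "rotation": [0, 0, 0], "hand": 0.06},
  {"xyz": [-0.0163, -0.0422, 0.0], "rotation": [0, 0, 0], "hand": 0.06},
  {"xyz": [-0.0163, -0.0422, 0.0], "rotation": [0, 0, 0], "hand": 0.06},
], grip_force=50)

```text
t: 0.9
eef_pos: [0.3489, 0.4587, 0.2332]
tool_rot: [-0.057, 0.998, -0.0, -0.0]
ft_force: [0.5, 0.0, 0.2]
finger_gap: 0.0602
grasp_force: 0.0
```

servo_tool([
  {"xyz": [-0.0163, -0.0422, 0.01], "rotation": [0, 0, 0], "hand": 0.06},
  {"xyz": [-0.0163, -0.0422, 0.01], "rotation": [0, 0, 0], "hand": 0.06},
  {"xyz": [-0.0163, -0.0422, 0.01], "rotation": [0, 0, 0], "hand": 0.06},
  {"xyz": [-0.0163, -0.0422, 0.01], "rotation": [0, 0, 0], "hand": 0.06},
  {"xyz": [-0.0163, -0.0422, 0.01], "rotation": [0, 0, 0], "hand": 0.06},
  {"xyz": [-0.0163, -0.0422, 0.01], "rotation": [0, 0, 0], "hand": 0.06},
  {"xyz": [-0.0163, -0.0422, 0.01], "rotation": [0, 0, 0], "hand": 0.06},
  {"xyz": [-0.0163, -0.0422, 0.01], "rotation": [0, 0, 0], "hand": 0.06},
])

```text
t: 1.7
eef_pos: [0.5165, 0.1382, 0.1532]
tool_rot: [-0.057, 0.998, -0.0, -0.0]
ft_force: [0.5, 1.1, 0.7]
finger_gap: 0.0599
grasp_force: 0.0
```

servo_tool([
  {"xyz": [-0.0163, -0.0422, 0.01], "rotation": [0, 0, 0], "hand": 0.06},
  {"xyz": [-0.0163, -0.0422, 0.01], "rotation": [0, 0, 0], "hand": 0.06},
  {"xyz": [-0.0163, -0.0422, 0.01], "rotation": [0, 0, 0], "hand": 0.06},
  {"xyz": [-0.0163, -0.0422, 0.01], "rotation": [0, 0, 0], "hand": 0.06},
  {"xyz": [0, 0, 0], "rotation": [0, 0, 0], "hand": 0.06},
  {"xyz": [0, 0, 0], "rotation": [0, 0, 0], "hand": 0.06},
])

```text
t: 2.3
eef_pos: [0.5996, -0.0216, 0.1129]
tool_rot: [-0.055, 0.998, -0.0, -0.001]
ft_force: [0.0, 1.2, 0.0]
finger_gap: 0.0599
grasp_force: 0.0
```

servo_tool([
  {"xyz": [0, 0, 0.02], "rotation": [0, 0, 0], "hand": 0.06},
  {"xyz": [0, 0, 0.02], "rotation": [0, 0, 0], "hand": 0.06},
  {"xyz": [0, 0, 0.02], "rotation": [0, 0, 0], "hand": 0.06},
  {"xyz": [0, 0, 0.01], "rotation": [0, 0, 0], "hand": 0.06},
  {"xyz": [0, 0, 0.01], "rotation": [0, 0, 0], "hand": 0.06},
  {"xyz": [0, 0, 0], "rotation": [0, 0, 0], "hand": 0.06},
  {"xyz": [0, 0, 0], "rotation": [0, 0, 0], "hand": 0.06},
])

```text
t: 3.0
eef_pos: [0.6003, -0.0201, 0.0341]
tool_rot: [-0.057, 0.998, 0.0, 0.0]
ft_force: [-0.5, 0.2, 1.1]
finger_gap: 0.06
grasp_force: 0.0
```

```bash
python3 - <<'E'
from h import *
a=crop(read_camera('side')[:,:,::-1],260,120,190,150,4)
cv2.imwrite('pics/c3.png',a)
E
```

```text
(no output)
```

View pics/c3.png

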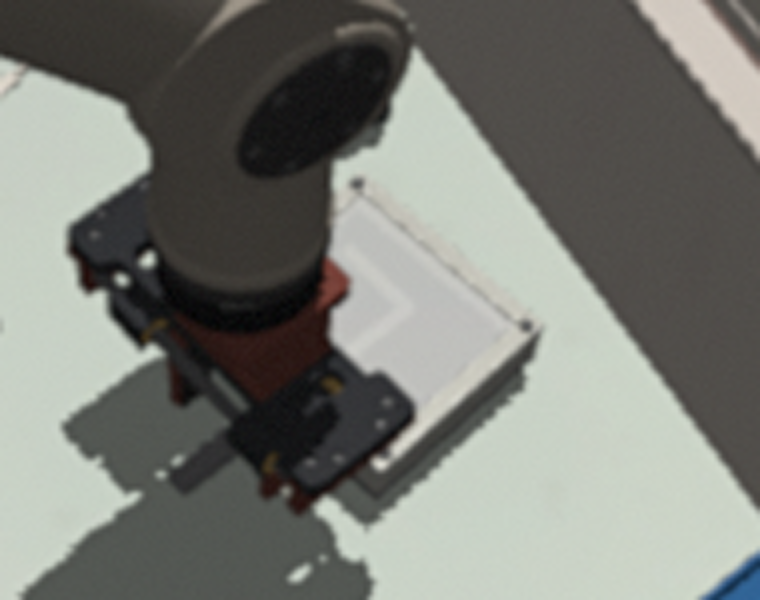

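The side view shows the handle's end at about (185,480), lying between the two lowered fingers, and the bin and L are undisturbed. Closing now.

servo_tool([
  {"xyz": [0, 0, 0.001], "rotation": [0, 0, 0], "hand": 0.03},
  {"xyz": [0, 0, 0], "rotation": [0, 0, 0], "hand": 0.0},
  {"xyz": [0, 0, 0], "rotation": [0, 0, 0], "hand": 0.0},
  {"xyz": [0, 0, 0], "rotation": [0, 0, 0], "hand": 0.0},
  {"xyz": [0, 0, 0], "rotation": [0, 0, 0], "hand": 0.0},
  {"xyz": [0, 0, 0], "rotation": [0, 0, 0], "hand": 0.0},
  {"xyz": [0, 0, 0], "rotation": [0, 0, 0], "hand": 0.0},
  {"xyz": [0, 0, 0], "rotation": [0, 0, 0], "hand": 0.0},
])

```text
t: 3.85
eef_pos: [0.6, -0.0204, 0.0326]
tool_rot: [-0.057, 0.998, 0.0, -0.0]
ft_force: [-0.6, -0.2, 0.5]
finger_gap: 0.0137
grasp_force: 50.0
```

servo_tool([
  {"xyz": [0, 0, -0.002], "rotation": [0, 0, 0], "hand": 0.0},
  {"xyz": [0, 0, -0.002], "rotation": [0, 0, 0], "hand": 0.0},
  {"xyz": [0, 0, -0.002], "rotation": [0, 0, 0], "hand": 0.0},
  {"xyz": [0, 0, 0], "rotation": [0, 0, 0], "hand": 0.0},
  {"xyz": [0, 0, 0], "rotation": [0, 0, 0], "hand": 0.0},
])

```text
t: 4.35
eef_pos: [0.6, -0.0204, 0.0388]
tool_rot: [-0.057, 0.998, 0.0, 0.0]
ft_force: [-0.5, 0.6, -0.3]
finger_gap: 0.0132
grasp_force: 50.0
```

```bash
python3 - <<'E'
from h import *
a=crop(read_camera('side')[:,:,::-1],290,150,115,100,5);print(r.sense()['ft_force'],r.sense()['grasp_force'])
b=crop(read_camera('top')[:,:,::-1],255,160,75,95,5)
a=a[:475]
cv2.imwrite('pics/c4.png',cv2.convertScaleAbs(np.hstack([b,a])[:,:800],alpha=1.4))
E
```

```text
[ 0.13019767 -0.57313158 -0.52408681] 49.99944806098938
```

View pics/c4.png

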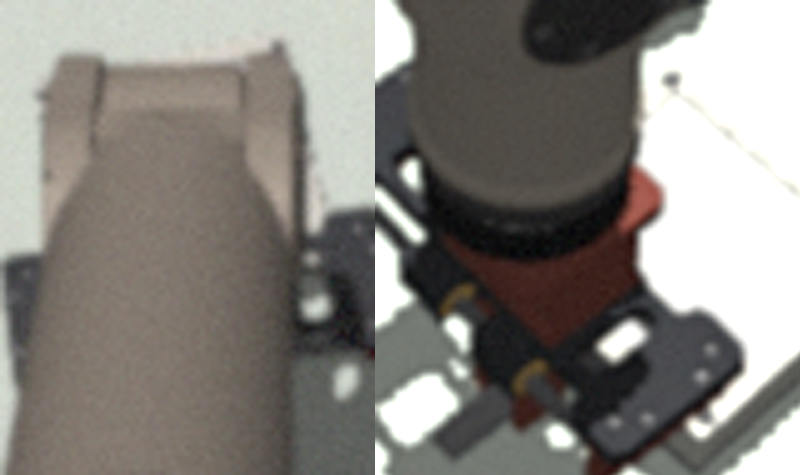

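The arm blocks most of both views here. The 13–14 mm finger gap at 50 N confirms the handle is held. Next I'll plan the drawing-out moves.

```bash
cat > key.py <<'E'
from h import *
C=np.array([.690,-.010]);B=10.4;L=.1195
def tcp(bx,by,th,z):
    a=np.radians(B);R=np.array([[np.cos(a),-np.sin(a)],[np.sin(a),np.cos(a)]])
    w=np.radians(th+B);p=C+R@[bx/1e3,by/1e3]-L*np.array([np.cos(w),np.sin(w)])
    return (*p,z,90+th+B)
def seq(keys,z):
    o=[]
    for (k,n),(k2,n2) in zip(keys,keys[1:]): o+=[tcp(*q,z) for q in lin(k,k2,n2)]
    return o
E
python3 - <<'E'
from key import *
z=.0388
S=seq([((29,-2,-3.9),0),((-40,-2,-5),8),((-46,-3,-15),3),((-60,-4,-50),9),((-64,-4,-60),4),((-107,-29,-60),8)],z)
rows(S)
E
```

```text
[ 5.99900e-01 -2.04000e-02  3.86000e-02  9.64835e+01]
[0.0084, -0.0002, -0.0002] rz 0.002
[0.0086, -0.0003, -0.0] rz 0.002
[0.0086, -0.0003, -0.0] rz 0.002
[0.0086, -0.0004, -0.0] rz 0.002
[0.0086, -0.0004, -0.0] rz 0.002
[0.0086, -0.0004, -0.0] rz 0.002
[0.0086, -0.0004, -0.0] rz 0.002
[0.0086, -0.0004, -0.0] rz 0.002
[0.0018, 0.0064, -0.0] rz 0.058
[0.0017, 0.0063, -0.0] rz 0.058
[0.0017, 0.0062, -0.0] rz 0.058
[0.0012, 0.0076, -0.0] rz 0.068
[0.0012, 0.0075, -0.0] rz 0.068
[0.0011, 0.0074, -0.0] rz 0.068
[0.0011, 0.0073, -0.0] rz 0.068
[0.001, 0.0072, -0.0] rz 0.068
[0.0009, 0.0071, -0.0] rz 0.068
[0.0009, 0.0071, -0.0] rz 0.068
[0.0008, 0.007, -0.0] rz 0.068
[0.0007, 0.0069, -0.0] rz 0.068
[0.0005, 0.0044, -0.0] rz 0.044
[0.0005, 0.0044, -0.0] rz 0.044
[0.0005, 0.0044, -0.0] rz 0.044
[0.0004, 0.0044, -0.0] rz 0.044
[-0.0, -0.0062, -0.0] rz -0.0
[-0.0, -0.0062, -0.0] rz -0.0
[-0.0, -0.0062, -0.0] rz -0.0
[-0.0, -0.0062, -0.0] rz -0.0
[-0.0, -0.0062, -0.0] rz -0.0
[-0.0, -0.0062, -0.0] rz -0.0
[-0.0, -0.0062, -0.0] rz -0.0
[-0.0, -0.0062, -0.0] rz -0.0
```

servo_tool([
  {"xyz": [0.0085, -0.0002, 0], "rotation": [0, 0, 0.002], "hand": 0.0},
  {"xyz": [0.0085, -0.0003, 0], "rotation": [0, 0, 0.002], "hand": 0.0},
  {"xyz": [0.0085, -0.0003, 0], "rotation": [0, 0, 0.002], "hand": 0.0},
  {"xyz": [0.0086, -0.0004, 0], "rotation": [0, 0, 0.002], "hand": 0.0},
  {"xyz": [0.0086, -0.0004, 0], "rotation": [0, 0, 0.002], "hand": 0.0},
  {"xyz": [0.0086, -0.0004, 0], "rotation": [0, 0, 0.002], "hand": 0.0},
  {"xyz": [0.0086, -0.0004, 0], "rotation": [0, 0, 0.002], "hand": 0.0},
  {"xyz": [0.0086, -0.0004, 0], "rotation": [0, 0, 0.002], "hand": 0.0},
])

```text
t: 5.25
eef_pos: [0.5314, -0.0306, 0.0387]
tool_rot: [-0.048, 0.999, 0.0, 0.0]
ft_force: [0.2, -0.5, -0.5]
finger_gap: 0.0138
grasp_force: 50.0
```

```bash
python3 - <<'E'
from h import *
print(r.sense()['ft_force'],r.sense()['torque'])
im=read_camera('side')[:,:,::-1]
cv2.imwrite('pics/c5.png',crop(im,280,130,150,120,5))
from key import *
print(proj('side',[*tcp(29,-2,-3.9,0)[:2],0]))
E
```

```text
[ 0.23442213 -0.50603775 -0.5428976 ] [ 0.05955918  0.01882201 -0.03778704]
[317.46611964 234.82340048]
```

View pics/c5.png

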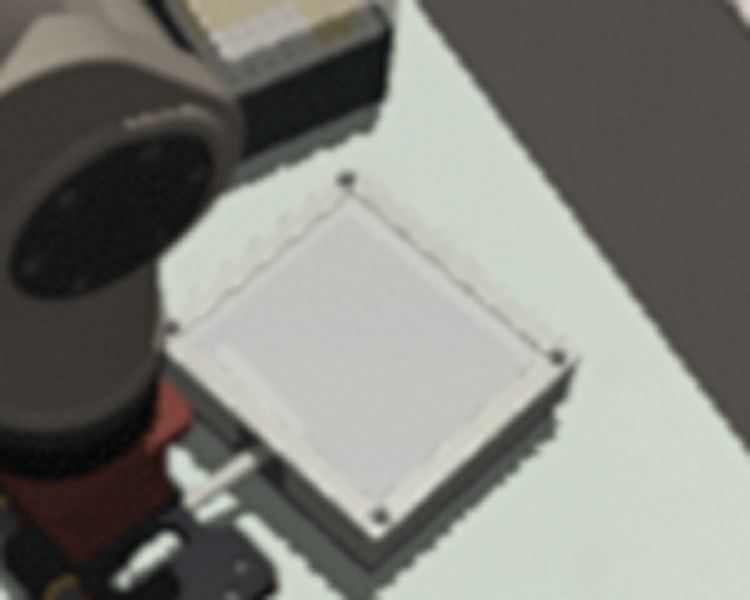

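The side crop shows the leg behind the front wall, with its tip near (215,345) and its bend near (300,430), and the shaft leaving the slot at (262,455). I'll compare this with the prediction.

```bash
python3 - <<'E'
from key import *
a=np.radians(B);R=np.array([[np.cos(a),-np.sin(a)],[np.sin(a),np.cos(a)]])
def W(x,y,z): return [*(C+R@[x/1e3,y/1e3]),z/1e3]
def px(*p): return ((proj('side',W(*p))-[280,130]+.5)*5-.5).round()
print('bend',px(-40,-2,30),'tip',px(-36,47,30),'shaft out',px(-75,1,30))
print('screws',[px(sx*53,sy*60,50) for sx in(-1,1) for sy in(-1,1)],'slot top edges',px(-60,-15,44),px(-60,15,44),'bot',px(-60,-15,20),px(-60,15,20))
E
```

```text
bend [292. 430.] tip [215. 350.] shaft out [226. 478.]
screws [array([375., 519.]), array([164., 330.]), array([556., 358.]), array([345., 179.])] slot top edges [281. 464.] [229. 417.] bot [279. 492.] [227. 445.]
```

servo_tool([
  {"xyz": [0.0018, 0.0064, 0], "rotation": [0, 0, 0.058], "hand": 0.0},
  {"xyz": [0.0017, 0.0063, 0], "rotation": [0, 0, 0.058], "hand": 0.0},
  {"xyz": [0.0017, 0.0062, 0], "rotation": [0, 0, 0.058], "hand": 0.0},
  {"xyz": [0.0012, 0.0076, 0], "rotation": [0, 0, 0.068], "hand": 0.0},
  {"xyz": [0.0012, 0.0075, 0], "rotation": [0, 0, 0.068], "hand": 0.0},
  {"xyz": [0.0011, 0.0074, 0], "rotation": [0, 0, 0.068], "hand": 0.0},
  {"xyz": [0.0011, 0.0073, 0], "rotation": [0, 0, 0.068], "hand": 0.0},
])

```text
t: 6.0
eef_pos: [0.5269, 0.0186, 0.0387]
tool_rot: [0.175, 0.985, 0.0, 0.0]
ft_force: [-0.4, -0.1, -0.7]
finger_gap: 0.0137
grasp_force: 50.0
```

```bash
python3 - <<'E'
from key import *
S=seq([((-46,-3,-15),0),((-60,-4,-50),9),((-64,-4,-60),4)],.0388)
rows(S[4:]); s=r.sense();print(s['ft_force'],s['torque'],S[3])
E
```

```text
[5.269e-01 1.860e-02 3.870e-02 6.986e+01]
[0.0008, 0.007, -0.0001] rz 0.068
[0.0009, 0.0071, -0.0] rz 0.068
[0.0009, 0.0071, -0.0] rz 0.068
[0.0008, 0.007, -0.0] rz 0.068
[0.0007, 0.0069, -0.0] rz 0.068
[0.0005, 0.0044, -0.0] rz 0.044
[0.0005, 0.0044, -0.0] rz 0.044
[0.0005, 0.0044, -0.0] rz 0.044
[0.0004, 0.0044, -0.0] rz 0.044
[-0.41853545 -0.12900122 -0.73596432] [0.02978205 0.09065748 0.01955585] (np.float64(0.5270756098795886), np.float64(0.018361159265811455), 0.0388, np.float64(69.84444444444445))
```

No contact so far. Continuing.

servo_tool([
  {"xyz": [0.0009, 0.007, 0], "rotation": [0, 0, 0.068], "hand": 0.0},
  {"xyz": [0.0009, 0.0071, 0], "rotation": [0, 0, 0.068], "hand": 0.0},
  {"xyz": [0.0009, 0.0071, 0], "rotation": [0, 0, 0.068], "hand": 0.0},
  {"xyz": [0.0008, 0.007, 0], "rotation": [0, 0, 0.068], "hand": 0.0},
  {"xyz": [0.0007, 0.0069, 0], "rotation": [0, 0, 0.068], "hand": 0.0},
  {"xyz": [0.0005, 0.0044, 0], "rotation": [0, 0, 0.044], "hand": 0.0},
  {"xyz": [0.0005, 0.0044, 0], "rotation": [0, 0, 0.044], "hand": 0.0},
])

```text
t: 6.7
eef_pos: [0.5446, 0.0588, 0.0386]
tool_rot: [0.379, 0.925, 0.0, 0.0]
ft_force: [0.5, 0.2, -1.5]
finger_gap: 0.0133
grasp_force: 50.0
```

servo_tool([
  {"xyz": [0.0005, 0.0044, 0], "rotation": [0, 0, 0.044], "hand": 0.0},
  {"xyz": [0.0004, 0.0044, 0], "rotation": [0, 0, 0.044], "hand": 0.0},
  {"xyz": [0, 0, 0], "rotation": [0, 0, 0], "hand": 0.0},
])

```text
t: 7.0
eef_pos: [0.5505, 0.0659, 0.0386]
tool_rot: [0.419, 0.908, 0.0, 0.0]
ft_force: [-0.8, -0.4, -0.7]
finger_gap: 0.0135
grasp_force: 50.0
```

```bash
python3 - <<'E'
from key import *
s=r.sense();print(s['ft_force'],s['torque'],s['joint_positions'])
rows([tcp(-64,-4,-60,.0388),tcp(-107,-29,-60,.0388)])
b=read_camera('side')[:,:,::-1]
cv2.imwrite('pics/c6.png',crop(b,240,130,190,130,4))
E
```

```text
[-0.824743   -0.43749436 -0.71667616] [-0.0021579   0.07157101 -0.03203599] [-0.51958132  0.57487962  0.37319212  2.00822815 -0.34890102  0.61901542
  0.79250134]
[5.5050e-01 6.5900e-02 3.8600e-02 4.0489e+01]
[-0.0002, -0.0004, -0.0002] rz 0.002
[-0.0002, -0.0497, -0.0] rz -0.0
```

View pics/c6.png

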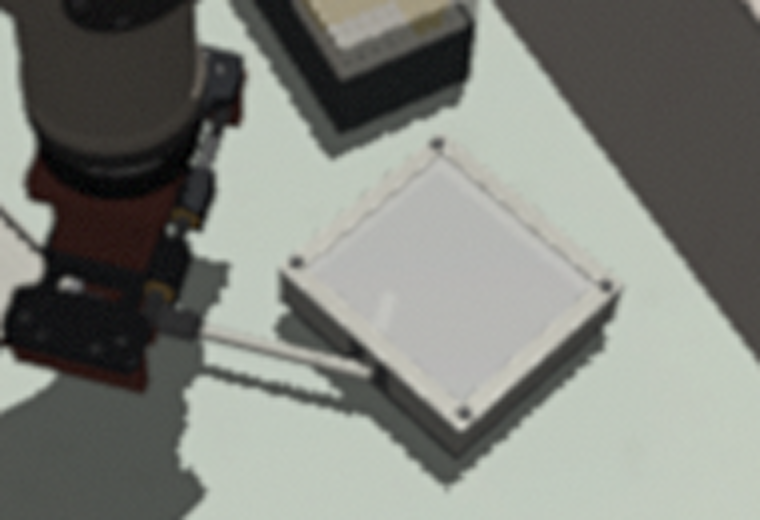

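The view shows the bend at the slot (372,372) and only the leg still inside, its tip seen through the cover at (390,297). There is no contact force, so I'll draw it out along the leg's line.

servo_tool([
  {"xyz": [0, -0.006, 0], "rotation": [0, 0, 0], "hand": 0.0},
  {"xyz": [0, -0.0085, 0], "rotation": [0, 0, 0], "hand": 0.0},
  {"xyz": [0, -0.0085, 0], "rotation": [0, 0, 0], "hand": 0.0},
  {"xyz": [0, -0.0085, 0], "rotation": [0, 0, 0], "hand": 0.0},
  {"xyz": [0, -0.0085, 0], "rotation": [0, 0, 0], "hand": 0.0},
  {"xyz": [0, -0.0085, 0], "rotation": [0, 0, 0], "hand": 0.0},
  {"xyz": [0, -0.0085, 0], "rotation": [0, 0, 0], "hand": 0.0},
  {"xyz": [0, -0.0085, 0], "rotation": [0, 0, 0], "hand": 0.0},
])

```text
t: 7.85
eef_pos: [0.4998, 0.0222, 0.0387]
tool_rot: [0.419, 0.908, 0.0, 0.0]
ft_force: [-0.3, -0.4, -0.3]
finger_gap: 0.0133
grasp_force: 50.0
```

servo_tool([
  {"xyz": [0, -0.01, 0], "rotation": [0, 0, 0], "hand": 0.0},
  {"xyz": [0, -0.01, -0.01], "rotation": [0, 0, 0], "hand": 0.0},
  {"xyz": [0, 0, -0.02], "rotation": [0, 0, 0], "hand": 0.0},
  {"xyz": [0, 0, -0.03], "rotation": [0, 0, 0], "hand": 0.0},
  {"xyz": [0, 0, -0.02], "rotation": [0, 0, 0], "hand": 0.0},
  {"xyz": [0, 0, -0.0], "rotation": [0, 0, 0], "hand": 0.0},
])

```text
t: 8.45
eef_pos: [0.4866, 0.0095, 0.1215]
tool_rot: [0.419, 0.908, 0.002, 0.002]
ft_force: [0.2, 0.7, -1.6]
finger_gap: 0.0137
grasp_force: 50.0
```

```bash
python3 - <<'E'
from key import *
s=r.sense();print(s['t'],s['ft_force'],s['torque'],s['grasp_force'])
b=read_camera('side')[:,:,::-1]; a=read_camera('top')[:,:,::-1]
cv2.imwrite('pics/c7.png',np.hstack([crop(b,140,130,270,180,1.45),crop(a,155,150,200,180*1,1.45)[:261]]) if 1 else 0)
# placement: tray c, yaw 8.8; bend at tray (-25,-80); grip L from bend along +y
a=np.radians(8.8);R=np.array([[np.cos(a),-np.sin(a)],[np.sin(a),np.cos(a)]])
g=np.array([.457,.2035])+R@[-.024,-.080+L];print(g)
rows([(*s['eef_pos'],8.8),(*g,.119,8.8)])
rows([(*g,.119,8.8)],(*s['eef_pos'],8.8))
E
```

```text
8.45 [ 0.17400585  0.74340349 -1.59549678] [ 0.00193146 -0.02362555  0.02243238] 49.999521374702454
[0.42723958 0.23886336]
[4.85000e-01 9.70000e-03 1.19000e-01 4.04569e+01]
[-0.0012, 0.0011, -0.0025] rz 0.553
[0.2357, -0.0236, 0.0025] rz -0.0
[0.2357, -0.0236, 0.0025] rz -0.0
```

View pics/c7.png

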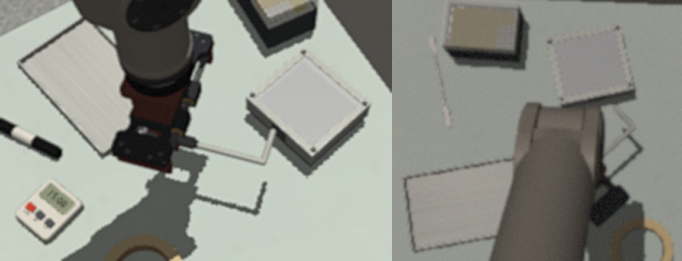

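The L is fully out of the bin and held level, with its leg showing just left of the bin at (265,150) in the side half. Next: turn it and carry it over the tray.

servo_tool([
  {"xyz": [0, 0, 0], "rotation": [0, 0, 0.11], "hand": 0.0},
  {"xyz": [0, 0, 0], "rotation": [0, 0, 0.11], "hand": 0.0},
  {"xyz": [0, 0, 0], "rotation": [0, 0, 0.11], "hand": 0.0},
  {"xyz": [0, 0, 0], "rotation": [0, 0, 0.11], "hand": 0.0},
  {"xyz": [0, 0, 0], "rotation": [0, 0, 0.113], "hand": 0.0},
  {"xyz": [0.018, -0.002, 0], "rotation": [0, 0, 0], "hand": 0.0},
  {"xyz": [0.027, -0.003, 0], "rotation": [0, 0, 0], "hand": 0.0},
  {"xyz": [0.027, -0.003, 0], "rotation": [0, 0, 0], "hand": 0.0},
])

```text
t: 9.35
eef_pos: [0.4651, 0.0797, 0.1175]
tool_rot: [0.651, 0.759, -0.001, -0.0]
ft_force: [0.1, 0.7, -1.1]
finger_gap: 0.0135
grasp_force: 50.0
```

servo_tool([
  {"xyz": [0.027, -0.003, 0], "rotation": [0, 0, 0], "hand": 0.0},
  {"xyz": [0.027, -0.003, 0], "rotation": [0, 0, 0], "hand": 0.0},
  {"xyz": [0.027, -0.003, 0], "rotation": [0, 0, 0], "hand": 0.0},
  {"xyz": [0.027, -0.003, 0], "rotation": [0, 0, 0], "hand": 0.0},
  {"xyz": [0.027, -0.002, 0], "rotation": [0, 0, 0], "hand": 0.0},
  {"xyz": [0.018, -0.001, 0], "rotation": [0, 0, 0], "hand": 0.0},
  {"xyz": [0.011, -0.001, 0], "rotation": [0, 0, 0], "hand": 0.0},
  {"xyz": [0, 0, 0], "rotation": [0, 0, 0], "hand": 0.0},
])

```text
t: 10.15
eef_pos: [0.4246, 0.2401, 0.1178]
tool_rot: [0.65, 0.76, -0.001, -0.0]
ft_force: [-0.0, -0.4, -0.8]
finger_gap: 0.0139
grasp_force: 50.0
```

servo_tool([
  {"xyz": [0, 0, 0.02], "rotation": [0, 0, 0], "hand": 0.0},
  {"xyz": [0, 0, 0.025], "rotation": [0, 0, 0], "hand": 0.0},
  {"xyz": [0, 0, 0.02], "rotation": [0, 0, 0], "hand": 0.0},
  {"xyz": [0, 0, 0.01], "rotation": [0, 0, 0], "hand": 0.0},
  {"xyz": [0, 0, 0], "rotation": [0, 0, 0], "hand": 0.0},
  {"xyz": [0, 0, 0], "rotation": [0, 0, 0], "hand": 0.0},
])

```text
t: 10.75
eef_pos: [0.4259, 0.2387, 0.044]
tool_rot: [0.651, 0.759, 0.0, 0.0]
ft_force: [-0.5, 0.1, -0.9]
finger_gap: 0.0138
grasp_force: 50.0
```

```bash
python3 - <<'E'
from key import *
s=r.sense();rows([(.4272,.2389,.042,8.8)])
print(s['ft_force'],s['torque'])
b=read_camera('side')[:,:,::-1]; a=read_camera('top')[:,:,::-1]
cv2.imwrite('pics/c8.png',np.hstack([crop(b,140,130,130,115,3.2),crop(a,155,245,115,115,3.2)]))
z=s['eef_pos'][2]-.033+.004+.020
w=np.radians(8.8-90);u=np.array([np.cos(w),np.sin(w)]);v=np.array([-u[1],u[0]])
bend=s['eef_pos'][:2]+L*u;tip=bend+.049*v
for P in(bend,tip): print(((proj('side',[*P,z])-[140,130])*3.2).round(),((proj('top',[*P,z])-[155,245])*3.2+[416,0]).round())
E
```

```text
[0.4259 0.2387 0.044  8.7029]
[-0.0, 0.0013, 0.002] rz -0.002
[-0.54593172  0.08953263 -0.87063763] [-0.02958924  0.02693383 -0.01400328]
[241. 267.] [688. 153.]
[302. 222.] [678.  90.]
```

View pics/c8.png

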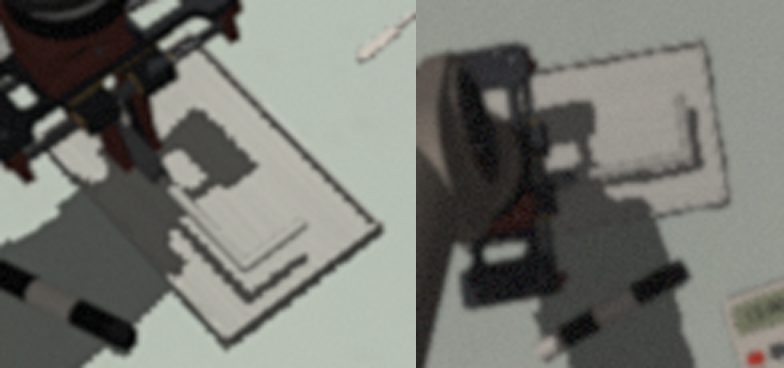

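The view shows the L hanging level, with its bend at (245,268) and leg tip at (305,223) in the side half. This matches the prediction and is well inside the rim. Lowering.

servo_tool([
  {"xyz": [0, 0, 0.008], "rotation": [0, 0, 0], "hand": 0.0},
  {"xyz": [0, 0, 0.008], "rotation": [0, 0, 0], "hand": 0.0},
  {"xyz": [0, 0, 0.005], "rotation": [0, 0, 0], "hand": 0.0},
  {"xyz": [0, 0, 0.002], "rotation": [0, 0, 0], "hand": 0.0},
  {"xyz": [0, 0, 0.001], "rotation": [0, 0, 0], "hand": 0.0},
  {"xyz": [0, 0, 0.001], "rotation": [0, 0, 0], "hand": 0.0},
  {"xyz": [0, 0, 0], "rotation": [0, 0, 0], "hand": 0.0},
  {"xyz": [0, 0, 0], "rotation": [0, 0, 0], "hand": 0.0},
])

```text
t: 11.65
eef_pos: [0.4255, 0.2394, 0.0188]
tool_rot: [0.651, 0.759, 0.0, 0.0]
ft_force: [0.2, 0.9, 0.0]
finger_gap: 0.0136
grasp_force: 50.0
```

servo_tool([
  {"xyz": [0, 0, 0.001], "rotation": [0, 0, 0], "hand": 0.0},
  {"xyz": [0, 0, 0.001], "rotation": [0, 0, 0], "hand": 0.0},
  {"xyz": [0, 0, 0], "rotation": [0, 0, 0], "hand": 0.0},
  {"xyz": [0, 0, 0], "rotation": [0, 0, 0], "hand": 0.0},
])

```text
t: 12.05
eef_pos: [0.4254, 0.2393, 0.0166]
tool_rot: [0.651, 0.759, -0.0, -0.0]
ft_force: [0.1, -0.6, -1.2]
finger_gap: 0.0135
grasp_force: 50.0
```

servo_tool([
  {"xyz": [0, 0, 0.0005], "rotation": [0, 0, 0], "hand": 0.0},
  {"xyz": [0, 0, 0], "rotation": [0, 0, 0], "hand": 0.0},
  {"xyz": [0, 0, 0], "rotation": [0, 0, 0], "hand": 0.0},
])

```text
t: 12.35
eef_pos: [0.4254, 0.2393, 0.0161]
tool_rot: [0.651, 0.759, -0.0, -0.0]
ft_force: [0.4, 1.0, -0.3]
finger_gap: 0.0136
grasp_force: 50.0
```

servo_tool([
  {"xyz": [0, 0, 0.0005], "rotation": [0, 0, 0], "hand": 0.0},
  {"xyz": [0, 0, 0], "rotation": [0, 0, 0], "hand": 0.0},
  {"xyz": [0, 0, 0], "rotation": [0, 0, 0], "hand": 0.0},
])

```text
t: 12.65
eef_pos: [0.4255, 0.2393, 0.0157]
tool_rot: [0.651, 0.759, 0.0, 0.0]
ft_force: [0.4, 0.5, -1.4]
finger_gap: 0.0137
grasp_force: 50.0
```

servo_tool([
  {"xyz": [0, 0, 0.0005], "rotation": [0, 0, 0], "hand": 0.0},
  {"xyz": [0, 0, 0], "rotation": [0, 0, 0], "hand": 0.0},
  {"xyz": [0, 0, 0], "rotation": [0, 0, 0], "hand": 0.0},
])

```text
t: 12.95
eef_pos: [0.4255, 0.2393, 0.0156]
tool_rot: [0.651, 0.759, 0.0, -0.0]
ft_force: [-2.3, -0.0, 7.1]
finger_gap: 0.0133
grasp_force: 50.0
```

The spreader has touched down (7 N). Releasing gently and rising.

servo_tool([
  {"xyz": [0, 0, 0], "rotation": [0, 0, 0], "hand": 0.0},
  {"xyz": [0, 0, 0], "rotation": [0, 0, 0], "hand": 0.0},
  {"xyz": [0, 0, 0], "rotation": [0, 0, 0], "hand": 0.016},
  {"xyz": [0, 0, 0], "rotation": [0, 0, 0], "hand": 0.02},
  {"xyz": [0, 0, 0], "rotation": [0, 0, 0], "hand": 0.03},
  {"xyz": [0, 0, 0], "rotation": [0, 0, 0], "hand": 0.034},
  {"xyz": [0, 0, 0], "rotation": [0, 0, 0], "hand": 0.034},
  {"xyz": [0, 0, 0], "rotation": [0, 0, 0], "hand": 0.034},
])

```text
t: 13.75
eef_pos: [0.4254, 0.2393, 0.0151]
tool_rot: [0.651, 0.759, -0.0, 0.0]
ft_force: [-0.0, 0.3, 0.1]
finger_gap: 0.0342
grasp_force: 0.0
```

servo_tool([
  {"xyz": [0, 0, -0.005], "rotation": [0, 0, 0], "hand": 0.034},
  {"xyz": [0, 0, -0.015], "rotation": [0, 0, 0], "hand": 0.034},
  {"xyz": [0, 0, -0.03], "rotation": [0, 0, 0], "hand": 0.034},
  {"xyz": [0, 0, -0.04], "rotation": [0, 0, 0], "hand": 0.034},
  {"xyz": [0, 0, -0.04], "rotation": [0, 0, 0], "hand": 0.034},
  {"xyz": [0, 0, -0.04], "rotation": [0, 0, 0], "hand": 0.034},
  {"xyz": [0, 0, -0.03], "rotation": [0, 0, 0], "hand": 0.034},
  {"xyz": [0, 0, 0], "rotation": [0, 0, 0], "hand": 0.034},
])

```text
t: 14.55
eef_pos: [0.4275, 0.2405, 0.2192]
tool_rot: [0.651, 0.759, 0.004, 0.0]
ft_force: [-0.3, -0.1, -0.3]
finger_gap: 0.0341
grasp_force: 0.0
```

servo_tool([
  {"xyz": [0, 0.03, 0], "rotation": [0, 0, 0], "hand": 0.034},
  {"xyz": [0.03, 0.03, 0], "rotation": [0, 0, 0], "hand": 0.034},
  {"xyz": [0.04, 0, 0], "rotation": [0, 0, 0], "hand": 0.034},
  {"xyz": [0.04, 0, 0], "rotation": [0, 0, 0], "hand": 0.034},
  {"xyz": [0.04, 0, 0], "rotation": [0, 0, 0], "hand": 0.034},
  {"xyz": [0.03, 0, 0], "rotation": [0, 0, 0], "hand": 0.034},
  {"xyz": [0.01, 0, 0], "rotation": [0, 0, 0], "hand": 0.034},
  {"xyz": [0, 0, 0], "rotation": [0, 0, 0], "hand": 0.034},
])

```text
t: 15.35
eef_pos: [0.4549, 0.4368, 0.214]
tool_rot: [0.65, 0.76, -0.001, 0.0]
ft_force: [-0.3, -0.4, -0.5]
finger_gap: 0.0338
grasp_force: 0.0
```

```bash
python3 - <<'E'
from h import *
b=read_camera('side')[:,:,::-1]; a=read_camera('top')[:,:,::-1]
cv2.imwrite('pics/c9.png',np.hstack([crop(b,140,130,130,115,3.2),crop(a,155,245,115,115,3.2)]))
E
```

```text
(no output)
```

View pics/c9.png

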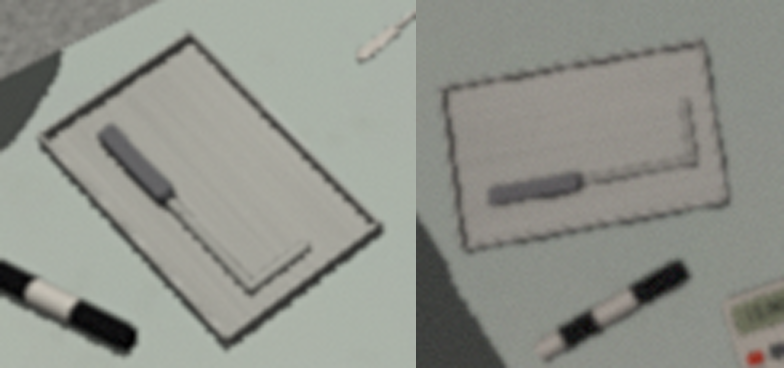

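Both views show the spreader flat on the tray floor, well inside the rim (handle at (135,163) and bend at (252,292) in the side half), and the arm is clear.

```bash
python3 -c "
from plant import r
print(r.sign_off())"
```

```text
the job is handed in; nothing more can be done
None
```

The spreader came out through the slot and was set down flat on the tray floor, all of it inside the rim, about 15 s in; the arm never went near the beaker or flask, and the job is handed in.

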